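# Reset the fume extractor under its spatter shutter

### The job

The fume extractor has tripped: on the yellow control box, push the spatter shutter fully open by its black lug, reach a fingertip down into the well and press the sunken red key right down for a moment, then let it come up and push the shutter fully shut again. Only push and touch, never lift: leave the yellow box standing where it is, and leave the blue box, its shutter and key, and the spanner, spray can and tape measure alone.

Things in the scene. Friction and masses are not known exactly. Their poses are not given: they have to be found in the camera images.
- extractor_box: the fume extractor's yellow control box, steel, 130 x 200 x 75 mm (its x, y, z), loose but heavy (2 to 3.3 kg); origin at the centre of its underside, z up. In its flat top, centred at box x = 0, y = -45 mm, is a straight well, mouth 40 mm (x) by 48 mm (y), with a red key sunk in it under a sliding shutter. Two guide strips stand 7 mm above the top at x = 31.5 to 37.5 mm either side.
- extractor_shutter (a joint): shutter of the yellow box: aluminium plate 60 (x) by 70 mm (y), top 79.5 mm above the bench, with a lug to push. Value in m: 0 = fully shut (a stop), grows along the box's +y to 0.065 = fully open (a stop; the plate then stands 7 mm clear of the well). Stays where left, slides with about 1.5 N. May start up to 15 mm open.
- extractor_lug (a point): yellow box: centre of the top of the shutter's black lug, 36 mm (box x) by 8 mm (box y), rising 24 mm above the plate to 103.5 mm above the bench. It moves with the shutter: at box x = 0, y = -25 mm when shut, +40 mm when fully open.
- extractor_key (a joint): yellow box: push travel of the red key in m: 0 = up, 0.006 = fully down on its stop. It is sprung: about 1 N to start, 3.6 N at the stop, and it comes up by itself.
- extractor_key_top (a point): yellow box: centre of the upper face of the red key, 30 mm (box x) by 38 mm (box y), 57 mm above the bench when up, which is 18 mm below the box top; in the well, under the shutter until that is opened
- compressor_box: the compressor's blue control box, same build, shutter and key as the yellow one, not to be operated; origin at the centre of its underside
- compressor_lug (a point): blue box: centre of the top of its shutter's black lug, 103.5 mm above the bench
- compressor_key (a joint): blue box: push travel of its red key in m, 0 = up; leave alone
- spanner: loose steel spanner lying flat on the bench between the boxes, about 170 mm long along its own x; origin on the bench under its middle
- spray_can: loose red spray can standing on the bench at the robot's right, 64 mm across, 160 mm tall; origin at the centre of its underside
- tape: loose yellow tape measure standing on the bench at the robot's left, 66 x 36 x 62 mm; origin at the centre of its underside
Not all that is in view belongs to the job. There is more than one size of the spray_can; the one meant has the size given above.

How it is judged:
On the way, in this order (a step that is already met when the one before it is completed fails the run):
1. the yellow box's shutter is pushed open (at least 55 of its 65 mm) (value of joint extractor_shutter above 0.055 m), for 0.1 s.
2. a finger presses the yellow box's sunken key right down (at least 4.8 of its 6 mm) with the shutter open (value of joint extractor_key above 0.0048 m and value of joint extractor_shutter above 0.045 m and contact force between the fingers and extractor_box above 0.5 N), for 0.1 s.
3. the key is up again and the shutter is pushed shut (within 5 mm) (value of joint extractor_shutter below 0.005 m and value of joint extractor_key below 0.0015 m), for 0.2 s.
At the end, for the whole second after the job is handed in: The yellow box's shutter is within 5 mm of fully shut and its key is up; the yellow box stands flat and at rest within 30 mm of where it was; the blue box with its shutter is within 15 mm of where it was and its key is up; spanner, spray can and tape measure are within 20 mm of where they were (all of step 3 and value of joint compressor_key below 0.0015 m and distance of extractor_box from where it was at the start of the episode below 0.03 m and distance of compressor_lug from where it was at the start of the episode below 0.015 m and distance of each of spanner, spray_can, tape from where it was at the start of the episode below 0.02 m and angle between extractor_box's own z axis and vertical below 0.05 rad and angle between spray_can's own z axis and vertical below 0.1 rad and linear speed of extractor_box below 0.02 m/s); the robot touches nothing.
It fails at once if the yellow box is lifted (10 mm), tipped, or shifted by more than 30 mm (height (world z) of extractor_box above 0.01 m or angle between extractor_box's own z axis and vertical above 0.12 rad or distance of extractor_box from where it was at the start of the episode above 0.03 m).
It fails at once if the blue box or its shutter is moved by more than 15 mm, or its key is pressed (distance of any of compressor_lug, compressor_box from where it was at the start of the episode above 0.015 m or value of joint compressor_key above 0.002 m).
It fails at once if the spanner, spray can or tape measure is moved or lifted by more than 20 mm (distance of any of spanner, spray_can, tape from where it was at the start of the episode above 0.02 m).
It also fails if it takes over 51 s, if anything falls off the work surface, if the arm or the gripper's body presses on something with over 40 N, if the wrist force passes 120 N, or if a joint passes its speed limit or range.

### The arm

A 7-joint arm with a two-finger parallel gripper is mounted at the origin on the work surface. World frame = base frame: x ahead of the robot, y to its left, z up, the work surface at z = 0. Lengths are in m, angles in rad, forces in N, time in s.
With the tool pointing down it reaches from about 0.425 to 0.925 m from the base axis. Payload 6.8 kg.
Tool frame: the origin (TCP) lies at the centre of the arm's flange, where the gripper is bolted on; the fingertips stand 173 mm ahead of it and the grasp point (between the pads) lies 155 mm ahead of it (r.hold_point_z is the distance from the TCP to the grasp point, in m); z points along the fingers, x is the direction in which the jaws open and shut, and the axes are right-handed (so a half turn about z gives the same grasp; the last joint's range is limited). The gripper opens to 85 mm and grips with 20 to 120 N. Pads are 22 mm wide; open, the fingers measure 114 mm over their backs; the gripper's body (76 mm by 85 mm) begins 54 mm behind the grasp point. The pads swing forward as they close: fully open they stand 13 mm farther back than shut.
Start: joints at [-0.108, 0.477, 0.022, 1.555, -0.011, 1.109, -0.083], TCP at [0.675, 0, 0.405] pointing down, gripper open.
Joint ranges: [-2.96, 2.96], [-0.34, 2.1], [-1.41, 1.46], [0.24, 2.44], [-1.37, 4.51], [0.17, 1.92], [-2.96, 2.96]. Speed limits (rad/s): [2.39, 2.39, 3.14, 3.14, 3.14, 3.14, 3.14].

### API

Orientations are given as a rotation vector (axis times angle).
In Python, from bench import r gives the robot as it stands.
- The arm moves only by the tool apply_moves, never from a script. Its arguments are lists of equal length, an entry for each row: "dp": the shift along the tool's x, y, z scaled (see below), a list of three; "twist": the turn, a rotation vector about the tool's x, y, z scaled (see below), a list of three; "jaw": the closure in counts, from 0 (fully open) to 255 (shut). In form: {"dp": [[x, y, z], ...], "twist": [[rx, ry, rz], ...], "jaw": [jaw, ...]}. A call has 1 to 20 rows; each row shifts and turns the pose as measured when the row begins, along the tool's axes as they then stand; what a row does not reach is not made up. The controller multiplies each number of a shift by 12 cm and each number of a turn by 120 degrees. A row lasts 1/10 s, in which the tool goes at most 50 mm and 8.59 degrees, less where a joint would pass 70% of its speed; a pose out of reach is approached as far as the arm can. A call with a number of a shift or a turn outside -1 to 1 is refused whole. A call with a gripper value outside its range is refused whole. The fingers move at their own pace and stop on an object; "grip_force" is the grip in N (left out, the last holds). Time passes only in rows, so rows that do not move let the fingers close. It gives the time, the measured TCP pose, the force and the opening at its end, in the units of the state.
- r.get_obs(): the state, without advancing time (a new reading comes with each control period).
- r.grab_frame(name): name is "scene" or "side" or "wrist"; returns a dict with "color" (400x640x3 uint8, red, green, blue), "z_map" (400x640 float32, m along the optical axis (not along the pixel's ray), 0 where there is no reading), "intrinsics" (3x3 intrinsics, pixels), "dist_coeffs" ([k1, k2, p1, p2, k3] as OpenCV has them; the pictures are not rectified), "R" (3x3) and "t" (3): a world point X has camera coordinates R X + t; the wrist camera has in their place "hand_eye" (4x4, takes a point from camera to tool coordinates, whose origin is the TCP and whose axes are the tool frame's). Camera axes: x right, y down, z forward; pixel columns grow to the right and rows downward; lengths in m; the calibration is good to about 2 mm. A picture is of the moment at which its call begins: read the wrist's pose just before it.
- r.hand_in(): hands the job in, once; it reports no verdict.
The state is a dict: "clock": time; "joints": joint angles; "qvel": joint speeds; "tau": joint torques, N m; "tcp_pos": TCP position; "orientation": TCP orientation; "contact_force": force on the tool from outside, world axes, zero at the start; "moment": the same for the moment, N m; "grip_width": finger opening in m.
Only numpy, scipy, OpenCV 4.12 (cv2) and the standard library are available. Lean on these libraries where they do the work, as an engineer would, in place of code of your own. Each camera call takes 0.05 s, during which the arm holds its last target.

## Working session

There is one attempt and no reset: what is moved stays moved. The work goes in short steps, Python scripts to look and compute and a tool call to move; the robot and the scene stay as the last step left them, time stands still between calls to the robot, and variables do not carry over. Pictures are saved under pics/ and viewed, and the job is handed in when it is done.

Besides the shell and the picture viewer there is one more tool, called after "Emit:" by a JSON object that holds its "api" and its "payload". apply_moves: Moves the arm, as the interface text tells. Shifts and turns lie within -1 to 1; 1 stands for 12 cm of shift or 120 degrees of turn. Its arguments: {"type":"object","properties":{"dp":{"type":"array"},"twist":{"type":"array"},"jaw":{"type":"array"},"grip_force":{"type":"number"}},"required":["dp","twist","jaw"]}

```bash
mkdir -p pics; ls; python3 - <<'E'
from bench import r
import cv2,numpy as np,pickle
o=r.get_obs();print(o)
for n in ['scene','side','wrist']:
    f=r.grab_frame(n);pickle.dump(f,open(f'{n}0.pkl','wb'))
    cv2.imwrite(f'pics/{n}0.png',f['color'][:,:,::-1])
    print(n,f['intrinsics'].tolist(),f['dist_coeffs'],f.get('R'),f.get('t'),f.get('hand_eye'))
E
```

```text
pics
{'clock': 0.0, 'joints': array([-0.10809845,  0.47781653,  0.02235357,  1.55644387, -0.011507  ,
        1.1093075 , -0.08313702]), 'qvel': array([ 0.00053863, -0.00169536,  0.00160199,  0.00101636, -0.00077658,
       -0.00084516,  0.00138289]), 'tau': array([-5.45967814e-04, -5.96443820e+01,  1.60769675e+00, -2.81194621e+01,
        1.24063640e-02,  9.39900521e-03,  2.20753498e-05]), 'tcp_pos': array([6.74727342e-01, 1.39997472e-06, 4.03717879e-01]), 'orientation': array([ 3.14145324e+00, -5.07508573e-05, -2.89284514e-03]), 'contact_force': array([ 0.01785447,  0.04317363, -0.66532119]), 'moment': array([ 0.00495388, -0.0017142 , -0.01716196]), 'grip_width': 0.08523605253393236}
scene [[520.6411761037907, 0.0, 323.42148808303244], [0.0, 520.6411761037907, 187.75243737176285], [0.0, 0.0, 1.0]] [0.00562738 0.         0.         0.         0.        ] [[ 0.60291553  0.79764769  0.0158438 ]
 [ 0.66137554 -0.48860833 -0.56907319]
 [-0.4461785   0.35358176 -0.82213422]] [-0.30561278 -0.27678769  1.87535188] None
side [[369.5466587427514, 0.0, 315.96349908857087], [0.0, 369.5466587427514, 197.7171557090904], [0.0, 0.0, 1.0]] [-0.04361728  0.          0.          0.          0.        ] [[-0.80047519 -0.59930939  0.0082296 ]
 [-0.29217646  0.37818701 -0.87841192]
 [ 0.52332818 -0.70555144 -0.47783342]] [0.36456431 0.24521339 0.86647721] None
wrist [[301.27171276116593, 0.0, 321.5111266314792], [0.0, 301.27171276116593, 202.0105523212071], [0.0, 0.0, 1.0]] [0.00716842 0.         0.         0.         0.        ] None None [[ 9.99998400e-01 -1.30375420e-03  1.22478808e-03  2.76946665e-04]
 [ 8.92845927e-04  9.57083470e-01  2.89811031e-01 -7.35536113e-02]
 [-1.55006678e-03 -2.89809474e-01  9.57083103e-01  3.16089933e-02]
 [ 0.00000000e+00  0.00000000e+00  0.00000000e+00  1.00000000e+00]]
```

View pics/scene0.png

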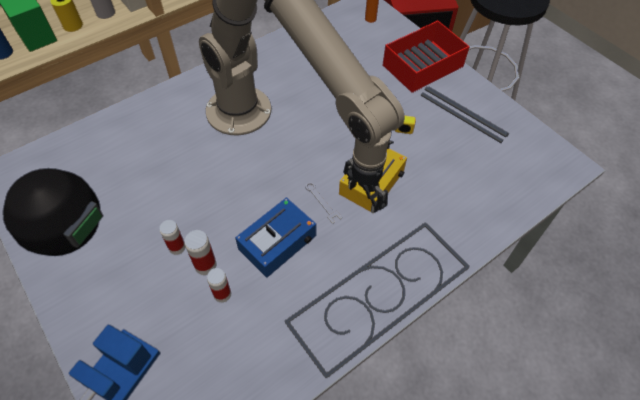

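View pics/side0.png

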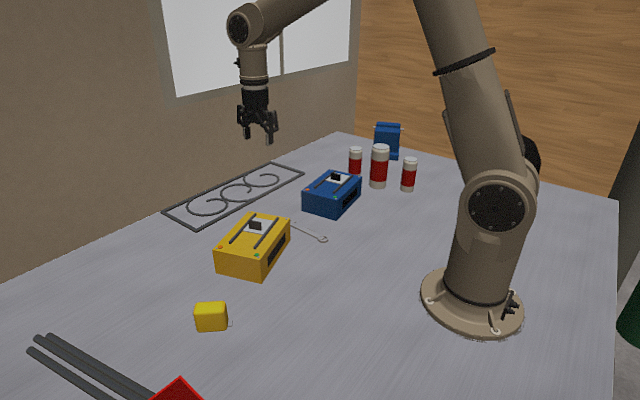

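View pics/wrist0.png

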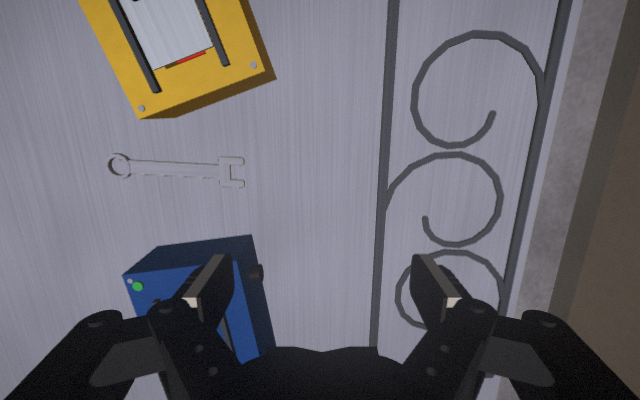

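```bash
cat > h.py <<'E'
import cv2,numpy as np,pickle
from scipy.spatial.transform import Rotation as Ro
def cloud(f,pose=None):
    z=f['z_map'];h,w=z.shape
    u,v=np.meshgrid(np.arange(w),np.arange(h))
    p=cv2.undistortPoints(np.stack([u,v],-1).reshape(-1,1,2).astype(np.float64),f['intrinsics'],f['dist_coeffs']).reshape(h,w,2)
    C=np.dstack([p*z[...,None],z])
    if 'hand_eye' in f and f['hand_eye'] is not None:
        H=f['hand_eye'];C=C@H[:3,:3].T+H[:3,3]
        return C@Ro.from_rotvec(pose[1]).as_matrix().T+pose[0]
    return (C-f['t'])@f['R']
E
python3 - <<'E'
from h import *
for n in ['side','wrist']:
    f=pickle.load(open(f'{n}0.pkl','rb'))
    X=cloud(f,(np.array([.674727,0,.403718]),np.array([3.14145,-5e-5,-.00289])))
    hsv=cv2.cvtColor(f['color'],cv2.COLOR_RGB2HSV);ok=f['z_map']>0
    print(n,'table z',np.median(X[...,2][ok&(abs(X[...,2])<.03)]))
    for nm,lo,hi in [('yel',18,32),('blu',100,125)]:
        m=ok&(hsv[...,0]>=lo)&(hsv[...,0]<=hi)&(hsv[...,1]>120)&(hsv[...,2]>50)&(X[...,2]>.067)&(X[...,2]<.085)&(X[...,0]>.3)&(X[...,0]<1)&(abs(X[...,1])<.4)
        P=X[m];print(nm,len(P))
        if len(P)<50: continue
        k,l=cv2.connectedComponents(m.astype(np.uint8))[:2]
        r=cv2.minAreaRect(P[:,:2].astype(np.float32)*1000);print(r,cv2.boxPoints(r).round(0).tolist(),np.median(P[:,2]))
    # dark lugs
    m=ok&(X[...,2]>.088)&(X[...,2]<.108)&(X[...,0]>.35)&(X[...,0]<.9)&(abs(X[...,1])<.3)
    n2,l,s,c=cv2.connectedComponentsWithStats(m.astype(np.uint8))
    for i in range(1,n2):
        if s[i,4]>8:
            P=X[l==i];print('lug?',s[i],P.min(0).round(3),P.max(0).round(3),P.mean(0).round(3))
E
```

```text
side table z 0.0010465647463191723
yel 1715
((527.2993774414062, 181.8586883544922), (131.69863891601562, 203.81295776367188), 19.19284439086914) [[432.0, 256.0], [499.0, 64.0], [623.0, 107.0], [556.0, 300.0]] 0.07629976839284106
blu 793
((528.743408203125, -189.2779998779297), (128.42755126953125, 203.85374450683594), 8.10870361328125) [[451.0, -97.0], [480.0, -299.0], [607.0, -281.0], [578.0, -79.0]] 0.0769315304744096
lug? [330 173  10   7  55] [ 0.515 -0.213  0.088] [ 0.551 -0.202  0.106] [ 0.533 -0.207  0.098]
lug? [249 220  13   9  88] [0.513 0.163 0.088] [0.548 0.179 0.107] [0.53  0.171 0.098]
wrist table z -0.0008167700485144924
yel 8807
((544.677490234375, 136.08567810058594), (131.02975463867188, 104.01934051513672), 19.040374755859375) [[466.0, 164.0], [500.0, 66.0], [624.0, 108.0], [590.0, 207.0]] 0.07384823038873234
blu 3674
((525.9371337890625, -160.51467895507812), (131.01425170898438, 138.9114532470703), 7.433685779571533) [[452.0, -100.0], [470.0, -238.0], [600.0, -221.0], [582.0, -83.0]] 0.07407399666661846
```

Emit:
{"api": "apply_moves", "payload": {"dp": [[-0.22,-0.232,0],[-0.22,-0.232,0],[-0.22,-0.232,0],[-0.22,-0.232,0],[-0.22,-0.232,0],[0,0,0],[0,0,0],[0,0,0],[0,0,0],[0,0,0],[0,0,0],[0,0,0],[0,0,0],[0,0,0],[0,0,0]], "twist": [[0,0,0],[0,0,0],[0,0,0],[0,0,0],[0,0,0],[0,0,0.066],[0,0,0.066],[0,0,0.066],[0,0,0.066],[0,0,0.066],[0,0,0.066],[0,0,0.066],[0,0,0.066],[0,0,0.066],[0,0,0]], "jaw": [255,255,255,255,255,255,255,255,255,255,255,255,255,255,255]}}

```text
clock: 1.65
tcp_pos: [0.5349, 0.1444, 0.3992]
orientation: [2.501, -1.887, -0.008]
contact_force: [-0.4, 0.2, -0.2]
grip_width: 0.0004
```

```bash
cat >> h.py <<'E'
def look(n,tag):
    from bench import r
    o=r.get_obs();f=r.grab_frame(n)
    cv2.imwrite(f'pics/{n}{tag}.png',f['color'][:,:,::-1])
    pose=(np.array(o['tcp_pos']),np.array(o['orientation']))
    R=Ro.from_rotvec(pose[1]).as_matrix()
    print('tcp',pose[0].round(4),'x',R[:,0].round(4),'z',R[:,2].round(4),'F',o['contact_force'].round(2),o['clock'])
    f['pose']=pose;pickle.dump(f,open(f'{n}{tag}.pkl','wb'))
    return f,cloud(f,pose)
E
python3 - <<'E'
from h import *
for n in ['side','wrist']:
    f,X=look(n,'1')
    hsv=cv2.cvtColor(f['color'],cv2.COLOR_RGB2HSV);ok=f['z_map']>0
    B=(X[...,0]>.4)&(X[...,0]<.68)&(X[...,1]>.03)&(X[...,1]<.33)&ok
    m=B&(hsv[...,0]>=18)&(hsv[...,0]<=32)&(hsv[...,1]>120)&(hsv[...,2]>50)&(X[...,2]>.067)&(X[...,2]<.085)
    P=X[m];rr=cv2.minAreaRect(P[:,:2].astype(np.float32)*1000);print(n,len(P),rr,cv2.boxPoints(rr).round(0).tolist(),np.median(P[:,2]))
    c=np.array(rr[0])/1000;a=np.radians(rr[2]);ex=np.array([np.cos(a),np.sin(a)]);ey=np.array([-ex[1],ex[0]])
    m=B&(X[...,2]>.088)&(X[...,2]<.11)
    n2,l,s,cc=cv2.connectedComponentsWithStats(m.astype(np.uint8))
    for i in range(1,n2):
        if s[i,4]>8:
            Q=X[l==i];q=(Q[:,:2]-c)@np.c_[ex,ey];print('lug',s[i],q.min(0).round(4),q.max(0).round(4),np.median(Q[:,2]))
            T=Q[:,2]>.100;print('top',q[T].min(0).round(4),q[T].max(0).round(4)) if T.any() else 0
    red=B&((hsv[...,0]<8)|(hsv[...,0]>172))&(hsv[...,1]>120)&(X[...,2]<.07)&(X[...,2]>.045)
    q=(X[red][:,:2]-c)@np.c_[ex,ey]
    if len(q): print('red',len(q),q.min(0),q.max(0),np.median(X[red][:,2]))
E
```

```text
tcp [0.5349 0.1444 0.3992] x [ 2.744e-01 -9.616e-01  6.000e-04] z [-0.0093 -0.0033 -1.    ] F [-0.44  0.23 -0.22] 1.65
side 1719 ((527.8029174804688, 181.78990173339844), (132.7740020751953, 203.4657440185547), 19.51546859741211) [[431.0, 256.0], [499.0, 64.0], [624.0, 108.0], [556.0, 300.0]] 0.07626091448076718
lug [249 220  13   9  89] [-0.0185 -0.0166] [ 0.0159 -0.005 ] 0.0986738644229962
top [-0.0185 -0.0166] [ 0.0159 -0.007 ]
red 1 [-0.0665786  -0.00723083] [-0.0665786  -0.00723083] 0.0495863691304809
tcp [0.5349 0.1444 0.3992] x [ 2.782e-01 -9.605e-01  6.000e-04] z [-0.0093 -0.0033 -1.    ] F [-0.19  0.57  0.21] 1.7
wrist 18740 ((528.8907470703125, 181.8958740234375), (130.3655548095703, 200.43789672851562), 19.134109497070312) [[434.0, 255.0], [500.0, 66.0], [623.0, 109.0], [558.0, 298.0]] 0.07407756628168918
lug [288 166  12  41 395] [-0.0185 -0.0165] [ 0.0176 -0.0082] 0.1021982358280285
top [-0.0185 -0.0163] [ 0.0175 -0.0083]
```

View pics/wrist1.png

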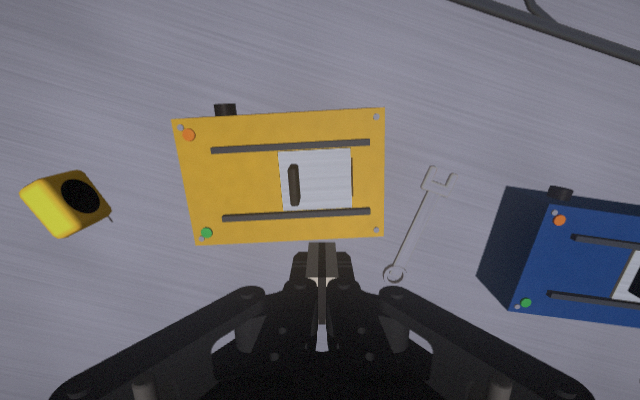

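View pics/side1.png

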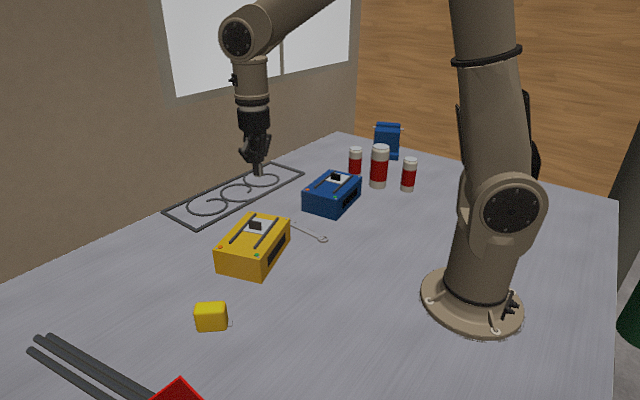

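```bash
python3 - <<'E'
from h import *
f=pickle.load(open('wrist1.pkl','rb'));X=cloud(f,f['pose'])
R=Ro.from_rotvec(f['pose'][1]).as_matrix();T=(X-f['pose'][0])@R
ok=(f['z_map']>0)&(abs(T[...,0])<.06)&(T[...,2]<.25)&(abs(T[...,1])<.06)
for z in np.arange(.09,.2,.01):
    m=ok&(T[...,2]>=z)&(T[...,2]<z+.01)
    if m.any(): print(round(z,3),m.sum(),T[m].min(0).round(4),T[m].max(0).round(4))
print(T[245:262:2,322].round(4))
E
```

```text
0.09 11435 [-0.06   -0.0187  0.09  ] [0.06   0.0069 0.1   ]
0.1 7884 [-0.0525 -0.0185  0.1   ] [0.0524 0.0084 0.11  ]
0.11 6162 [-0.0446 -0.0163  0.11  ] [0.0448 0.0086 0.12  ]
0.12 3480 [-0.0362 -0.0146  0.12  ] [0.0371 0.0122 0.13  ]
0.13 972 [-0.0212 -0.0143  0.13  ] [0.0251 0.0108 0.14  ]
0.14 635 [-0.0134 -0.0121  0.14  ] [ 0.0139 -0.0064  0.15  ]
0.15 594 [-0.0133 -0.0119  0.15  ] [ 0.0139 -0.0059  0.16  ]
0.16 433 [-0.0132 -0.0119  0.16  ] [ 0.0139 -0.0064  0.17  ]
[[ 0.0005 -0.0112  0.1669]
 [ 0.0005 -0.0113  0.1645]
 [ 0.0005 -0.0117  0.1615]
 [ 0.0005 -0.0112  0.1604]
 [ 0.0005 -0.011   0.1587]
 [ 0.0005 -0.0112  0.1563]
 [ 0.0005 -0.0116  0.1536]
 [ 0.0005 -0.011   0.1528]
 [ 0.0005 -0.0114  0.1502]]
```

Emit:
{"api": "apply_moves", "payload": {"dp": [[0,0,0],[0.063,-0.053,0],[0,0,0.25],[0,0,0.25],[0,0,0.22],[0,0,0]], "twist": [[0.0047,0,-0.025],[0,0,0],[0,0,0],[0,0,0],[0,0,0],[0,0,0]], "jaw": [255,255,255,255,255,255]}}

```text
clock: 2.35
tcp_pos: [0.5471, 0.1374, 0.3118]
orientation: [-2.568, 1.804, -0.005]
contact_force: [0.2, 0.6, 0.0]
grip_width: 0.0002
```

```bash
cat >> h.py <<'E'
c0=np.array([.5287,.1819]);a0=np.radians(19.15);ex0=np.array([np.cos(a0),np.sin(a0)]);ey0=np.array([-ex0[1],ex0[0]])
def st():
    from bench import r
    o=r.get_obs();R=Ro.from_rotvec(o['orientation']).as_matrix();p=o['tcp_pos'];t=p+.173*R[:,2]
    d=t[:2]-c0
    print('tcp',p.round(4),'tip box x,y,z mm',(np.array([d@ex0,d@ey0,t[2]])*1000).round(1),'xang',round(np.degrees(np.arctan2(R[1,0],R[0,0])),2),'want',-90+19.15,'z',R[:,2].round(4),'F',np.round(o['contact_force'],2),o['clock'])
    return o
E
python3 -c "from h import *;st()"
```

```text
tcp [0.5471 0.1374 0.3118] tip box x,y,z mm [  3.6 -48.1 138.8] xang -70.18 want -70.85 z [ 0.0046  0.0011 -1.    ] F [0.17 0.55 0.01] 2.35
```

Emit:
{"api": "apply_moves", "payload": {"dp": [[-0.02,0.03,0.2],[0,0,0.18],[0,0,0]], "twist": [[0,0,0.004],[0,0,0],[0,0,0]], "jaw": [255,255,255]}}

```text
clock: 2.65
tcp_pos: [0.5459, 0.1378, 0.268]
orientation: [-2.558, 1.813, -0.009]
contact_force: [-0.5, -0.4, -0.9]
grip_width: 0.0002
```

```bash
python3 - <<'E'
from h import *
st();look('side','2');f,X=look('wrist','2')
E
```

```text
tcp [0.5459 0.1378 0.268 ] tip box x,y,z mm [  3.2 -47.5  95. ] xang -70.68 want -70.85 z [ 0.0081  0.002  -1.    ] F [-0.49 -0.36 -0.94] 2.65
tcp [0.5459 0.1378 0.268 ] x [ 3.309e-01 -9.437e-01  8.000e-04] z [ 0.0081  0.002  -1.    ] F [-0.49 -0.36 -0.94] 2.65
tcp [0.5465 0.1379 0.2694] x [ 3.307e-01 -9.437e-01  8.000e-04] z [ 0.0101  0.0027 -0.9999] F [ 0.03 -0.38  0.69] 2.7
```

View pics/wrist2.png

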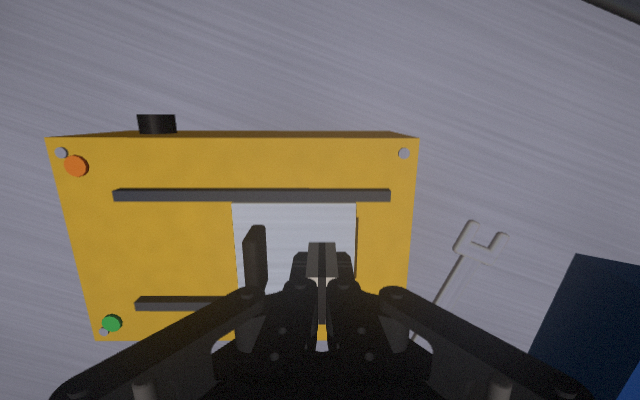

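View pics/side2.png

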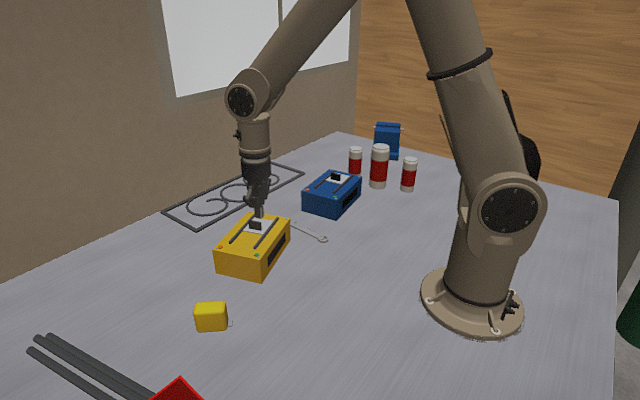

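Emit:
{"api": "apply_moves", "payload": {"dp": [[0,0.02,0.06],[0,0,0],[0,0,0]], "twist": [[-0.005,0,0],[0,0,0],[0,0,0]], "jaw": [255,255,255]}}

```text
clock: 3.05
tcp_pos: [0.5462, 0.1374, 0.2664]
orientation: [-2.558, 1.814, -0.007]
contact_force: [-0.5, -0.3, 0.4]
grip_width: -0.0
```

```bash
python3 -c "from h import *;st()"
```

```text
tcp [0.5462 0.1374 0.2664] tip box x,y,z mm [  3.1 -47.9  93.4] xang -70.7 want -70.85 z [ 0.0066  0.0018 -1.    ] F [-0.48 -0.29  0.4 ] 3.05
```

Emit:
{"api": "apply_moves", "payload": {"dp": [[0,0.03,0.04],[-0.06,0,0],[-0.08,0,0],[-0.08,0,0],[-0.08,0,0]], "twist": [[-0.003,0,0],[0,0,0],[0,0,0],[0,0,0],[0,0,0]], "jaw": [255,255,255,255,255]}}

```text
clock: 3.55
tcp_pos: [0.5304, 0.1711, 0.2622]
orientation: [-2.56, 1.82, -0.003]
contact_force: [0.5, -1.6, 0.2]
grip_width: -0.0002
```

```bash
python3 -c "from h import *;st()"
```

```text
tcp [0.5304 0.1711 0.2622] tip box x,y,z mm [ -1.7 -11.1  89.2] xang -70.83 want -70.85 z [ 0.0019 -0.0011 -1.    ] F [ 0.55 -1.64  0.2 ] 3.55
```

Emit:
{"api": "apply_moves", "payload": {"dp": [[-0.07,0,0],[-0.07,0,0],[-0.05,0,0],[-0.02,0,0]], "twist": [[0,0,0],[0,0,0],[0,0,0],[0,0,0]], "jaw": [255,255,255,255]}}

```text
clock: 3.95
tcp_pos: [0.5207, 0.1989, 0.2622]
orientation: [-2.563, 1.816, -0.003]
contact_force: [1.9, -1.9, 1.1]
grip_width: 0.0003
```

```bash
python3 -c "from h import *;st()"
```

```text
tcp [0.5207 0.1989 0.2622] tip box x,y,z mm [-1.7 18.4 89.2] xang -70.65 want -70.85 z [ 1.9e-03 -9.0e-04 -1.0e+00] F [ 1.93 -1.91  1.12] 3.95
```

Emit:
{"api": "apply_moves", "payload": {"dp": [[-0.025,0,0],[-0.015,0,0],[-0.01,0,0]], "twist": [[0,0,0],[0,0,0],[0,0,0]], "jaw": [255,255,255]}}

```text
clock: 4.25
tcp_pos: [0.5192, 0.2034, 0.2622]
orientation: [2.561, -1.818, 0.006]
contact_force: [2.0, -5.0, 0.9]
grip_width: -0.0002
```

```bash
python3 -c "
from h import *
st();look('wrist','3')"
```

```text
tcp [0.5192 0.2034 0.2622] tip box x,y,z mm [-1.7 22.8 89.2] xang -70.74 want -70.85 z [ 0.0026 -0.0032 -1.    ] F [ 2.03 -4.97  0.86] 4.25
tcp [0.5192 0.2034 0.2622] x [ 0.3299 -0.944   0.0039] z [ 0.0026 -0.0032 -1.    ] F [ 2.03 -4.97  0.86] 4.25
```

View pics/wrist3.png

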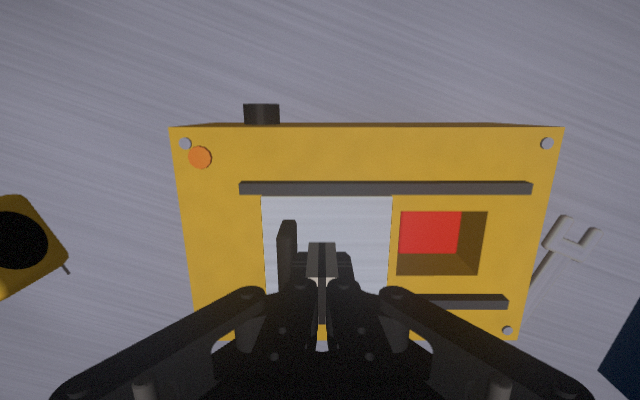

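Emit:
{"api": "apply_moves", "payload": {"dp": [[0.06,0,0],[0,0,-0.2],[0.25,-0.01,-0.05],[0.22,-0.01,0],[0,0,0],[0,0,0]], "twist": [[0,0,0],[0,0,0],[0,0,0],[0,0,0],[0,0,0],[0,0,0]], "jaw": [255,255,255,255,255,255]}}

```text
clock: 4.9
tcp_pos: [0.5428, 0.1437, 0.2935]
orientation: [-2.562, 1.815, -0.001]
contact_force: [-1.3, 0.2, -0.1]
grip_width: 0.0004
```

```bash
python3 - <<'E'
from h import *
st()
for n in ['side','wrist']:
    f,X=look(n,'4')
    hsv=cv2.cvtColor(f['color'],cv2.COLOR_RGB2HSV);ok=f['z_map']>0
    B=(X[...,0]>.4)&(X[...,0]<.68)&(X[...,1]>.03)&(X[...,1]<.33)&ok
    m=B&(hsv[...,0]>=18)&(hsv[...,0]<=32)&(hsv[...,1]>120)&(hsv[...,2]>50)&(X[...,2]>.067)&(X[...,2]<.085)
    P=X[m];rr=cv2.minAreaRect(P[:,:2].astype(np.float32)*1000);print(n,rr)
    m=B&(X[...,2]>.100)&(X[...,2]<.11)&(hsv[...,2]<90)
    q=(X[m][:,:2]-c0)@np.c_[ex0,ey0];q=q[q[:,1]>.02]
    if len(q):print('lug',len(q),q.min(0),q.max(0))
    red=B&((hsv[...,0]<8)|(hsv[...,0]>172))&(hsv[...,1]>120)&(X[...,2]<.07)&(X[...,2]>.045)
    q=(X[red][:,:2]-c0)@np.c_[ex0,ey0]
    if len(q): print('red',len(q),q.min(0),q.max(0),np.median(X[red][:,2]))
E
```

```text
tcp [0.5428 0.1437 0.2935] tip box x,y,z mm [  1.1 -40.6 120.5] xang -70.65 want -70.85 z [ 0.0015  0.0013 -1.    ] F [-1.33  0.24 -0.12] 4.9
tcp [0.5428 0.1437 0.2935] x [ 3.314e-01 -9.435e-01 -7.000e-04] z [ 0.0015  0.0013 -1.    ] F [-1.33  0.24 -0.12] 4.9
side ((527.427734375, 181.15133666992188), (131.7879180908203, 205.2625732421875), 18.98979377746582)
lug 32 [-0.01732974  0.03691463] [0.01603109 0.04510501]
red 26 [-0.0068518  -0.06723445] [ 0.01922152 -0.04644392] 0.058332055205327166
tcp [0.5428 0.1435 0.2934] x [ 3.314e-01 -9.435e-01 -2.000e-04] z [ 1.5e-03  8.0e-04 -1.0e+00] F [-0.6  -1.1   0.29] 4.95
wrist ((528.4129028320312, 182.01583862304688), (130.83639526367188, 201.46478271484375), 19.271671295166016)
lug 797 [-0.01789796  0.03489371] [0.01802163 0.04345534]
red 1888 [-0.01452329 -0.0638502 ] [ 0.01421247 -0.02629482] 0.056144909048826394
```

View pics/wrist4.png

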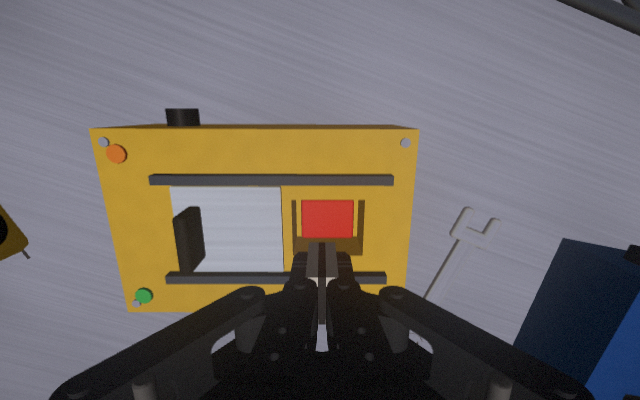

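Emit:
{"api": "apply_moves", "payload": {"dp": [[0.035,0.01,0],[0,0,0],[0,0,0.1],[0,0,0.1],[0,0,0]], "twist": [[0,0,0],[0,0,0],[0,0,0],[0,0,0],[0,0,0]], "jaw": [255,255,255,255,255]}}

```text
clock: 5.5
tcp_pos: [0.5415, 0.1425, 0.2665]
orientation: [-2.568, 1.808, 0.002]
contact_force: [-0.0, -0.3, 0.7]
grip_width: -0.0001
```

```bash
python3 -c "from h import *;st()"
```

```text
tcp [0.5415 0.1425 0.2665] tip box x,y,z mm [ -0.8 -41.1  93.5] xang -70.31 want -70.85 z [-5.0e-04  1.9e-03 -1.0e+00] F [-0.   -0.28  0.71] 5.5
```

Emit:
{"api": "apply_moves", "payload": {"dp": [[0.05,0,0],[0,0,0.1],[0,0,0.08],[0,0,0]], "twist": [[0,0,0.004],[0,0,0],[0,0,0],[0,0,0]], "jaw": [255,255,255,255]}}

```text
clock: 5.9
tcp_pos: [0.5435, 0.1363, 0.2421]
orientation: [2.56, -1.82, -0.003]
contact_force: [-0.5, -0.7, -0.2]
grip_width: 0.0001
```

```bash
python3 -c "from h import *;st()"
```

```text
tcp [0.5435 0.1363 0.2421] tip box x,y,z mm [ -1.2 -47.6  69.1] xang -70.83 want -70.85 z [-0.0018  0.0012 -1.    ] F [-0.51 -0.67 -0.19] 5.9
```

Good, in the well without contact. Press on: 69 → 51.

Emit:
{"api": "apply_moves", "payload": {"dp": [[-0.01,0,0.06],[0,0,0.05],[0,0,0.03],[0,0,0.02]], "twist": [[0,0,0],[0,0,0],[0,0,0],[0,0,0]], "jaw": [255,255,255,255]}}

```text
clock: 6.3
tcp_pos: [0.5435, 0.1377, 0.2235]
orientation: [-2.56, 1.821, 0.004]
contact_force: [-12.3, -3.2, 40.8]
grip_width: -0.0002
```

```bash
python3 -c "from h import *;st()"
```

```text
tcp [0.5435 0.1377 0.2235] tip box x,y,z mm [ -0.7 -46.3  50.5] xang -70.85 want -70.85 z [-0.0018  0.0018 -1.    ] F [-12.28  -3.18  40.75] 6.3
```

Emit:
{"api": "apply_moves", "payload": {"dp": [[0,0,-0.003],[0,0,0]], "twist": [[0,0,0],[0,0,0]], "jaw": [255,255]}}

```text
clock: 6.5
tcp_pos: [0.5435, 0.1376, 0.2254]
orientation: [-2.559, 1.821, 0.005]
contact_force: [-1.8, -0.8, 1.8]
grip_width: -0.0
```

```bash
python3 -c "from h import *;st()"
```

```text
tcp [0.5435 0.1376 0.2254] tip box x,y,z mm [ -0.8 -46.2  52.4] xang -70.86 want -70.85 z [-0.002   0.0023 -1.    ] F [-1.77 -0.79  1.78] 6.5
```

Emit:
{"api": "apply_moves", "payload": {"dp": [[0,0,0.018],[0,0,0.008]], "twist": [[0,0,0],[0,0,0]], "jaw": [255,255]}}

```text
clock: 6.7
tcp_pos: [0.5436, 0.1375, 0.2241]
orientation: [-2.559, 1.821, 0.005]
contact_force: [-7.2, -1.9, 19.5]
grip_width: 0.0001
```

```bash
python3 -c "from h import *;st()"
```

```text
tcp [0.5436 0.1375 0.2241] tip box x,y,z mm [ -0.6 -46.3  51.1] xang -70.88 want -70.85 z [-0.0018  0.0028 -1.    ] F [-7.2  -1.9  19.54] 6.7
```

Emit:
{"api": "apply_moves", "payload": {"dp": [[0,0,0.006],[0,0,0.004]], "twist": [[0,0,0],[0,0,0]], "jaw": [255,255]}}

```text
clock: 6.9
tcp_pos: [0.5436, 0.1374, 0.2244]
orientation: [-2.558, 1.821, 0.006]
contact_force: [-3.6, -1.1, 6.6]
grip_width: -0.0002
```

```bash
python3 -c "
from h import *
st();look('wrist','5')"
```

```text
tcp [0.5436 0.1374 0.2244] tip box x,y,z mm [ -0.7 -46.3  51.4] xang -70.89 want -70.85 z [-0.002   0.0033 -1.    ] F [-3.64 -1.06  6.58] 6.9
tcp [0.5436 0.1374 0.2244] x [ 0.3273 -0.9449 -0.0037] z [-0.002   0.0033 -1.    ] F [-3.64 -1.06  6.58] 6.9
```

View pics/wrist5.png

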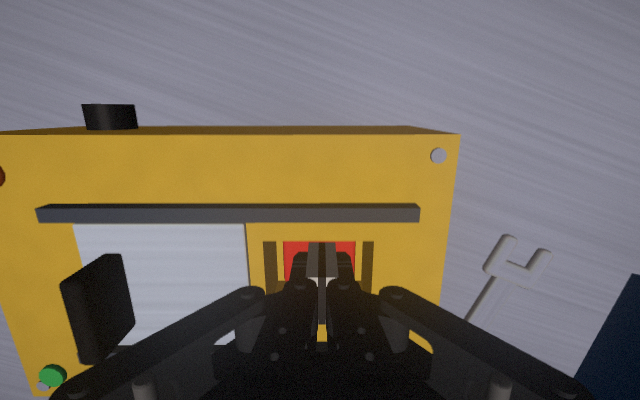

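Emit:
{"api": "apply_moves", "payload": {"dp": [[0,0,-0.2],[0,0,-0.25],[0,0,-0.2],[-0.3,0,0],[-0.35,0,0],[-0.3,0,0],[0,0,0],[0,0,0]], "twist": [[0,0,0],[0,0,0],[0,0,0],[0,0,0],[0,0,0],[0,0,0],[0,0,0],[0,0,0]], "jaw": [255,255,255,255,255,255,255,255]}}

```text
clock: 7.75
tcp_pos: [0.5068, 0.2481, 0.3036]
orientation: [-2.553, 1.823, 0.002]
contact_force: [0.6, 0.3, -0.3]
grip_width: -0.0003
```

```bash
python3 -c "
from h import *
st();look('wrist','6')"
```

```text
tcp [0.5068 0.2481 0.3036] tip box x,y,z mm [  1.5  70.3 130.6] xang -71.06 want -70.85 z [ 0.0014  0.0044 -1.    ] F [ 0.55  0.35 -0.27] 7.75
tcp [0.5068 0.2481 0.3036] x [ 0.3246 -0.9458 -0.0037] z [ 0.0014  0.0044 -1.    ] F [ 0.55  0.35 -0.27] 7.75
```

View pics/wrist6.png

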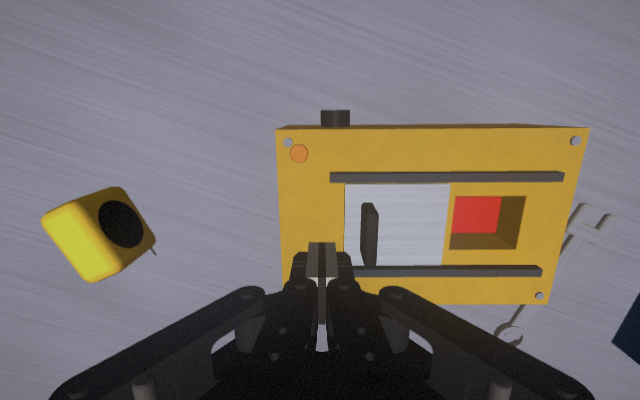

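Emit:
{"api": "apply_moves", "payload": {"dp": [[0,0.01,0.14],[0,0,0.14],[0,0,0.06],[0,0,0]], "twist": [[0,0,0],[0,0,0],[0,0,0],[0,0,0]], "jaw": [255,255,255,255]}}

```text
clock: 8.2
tcp_pos: [0.5075, 0.2441, 0.2613]
orientation: [-2.548, 1.83, 0.0]
contact_force: [-0.4, 1.0, -0.4]
grip_width: -0.0001
```

```bash
python3 -c "from h import *;st()"
```

```text
tcp [0.5075 0.2441 0.2613] tip box x,y,z mm [ 1.  66.2 88.3] xang -71.39 want -70.85 z [ 0.0026  0.0038 -1.    ] F [-0.36  1.02 -0.39] 8.2
```

Emit:
{"api": "apply_moves", "payload": {"dp": [[0.05,0,0],[0.08,0,0],[0.08,0,0],[0.08,0,0],[0.08,0,0],[0.08,0,0],[0.04,0,0]], "twist": [[0,0,-0.004],[0,0,0],[0,0,0],[0,0,0],[0,0,0],[0,0,0],[0,0,0]], "jaw": [255,255,255,255,255,255,255]}}

```text
clock: 8.9
tcp_pos: [0.5289, 0.1832, 0.263]
orientation: [-2.552, 1.819, -0.0]
contact_force: [-0.6, 2.6, -1.4]
grip_width: -0.0002
```

```bash
python3 -c "from h import *;st()"
```

```text
tcp [0.5289 0.1832 0.263 ] tip box x,y,z mm [ 1.7  1.8 90. ] xang -70.96 want -70.85 z [ 0.0043  0.0057 -1.    ] F [-0.61  2.6  -1.41] 8.9
```

Emit:
{"api": "apply_moves", "payload": {"dp": [[0.045,0.01,0],[0.025,0,0],[0.015,0,0],[0.01,0,0]], "twist": [[0,0,0],[0,0,0],[0,0,0],[0,0,0]], "jaw": [255,255,255,255]}}

```text
clock: 9.3
tcp_pos: [0.5313, 0.1736, 0.2633]
orientation: [-2.551, 1.815, 0.004]
contact_force: [-1.5, 2.8, -0.6]
grip_width: -0.0001
```

```bash
python3 -c "from h import *;st()"
```

```text
tcp [0.5313 0.1736 0.2633] tip box x,y,z mm [ 0.9 -7.3 90.3] xang -70.87 want -70.85 z [ 0.0038  0.0101 -0.9999] F [-1.46  2.81 -0.64] 9.3
```

Emit:
{"api": "apply_moves", "payload": {"dp": [[0.018,0,0],[0.01,0,0]], "twist": [[0,0,0],[0,0,0]], "jaw": [255,255]}}

```text
clock: 9.5
tcp_pos: [0.5315, 0.1731, 0.2633]
orientation: [-2.553, 1.81, 0.009]
contact_force: [-0.6, 2.7, -0.8]
grip_width: 0.0004
```

```bash
python3 -c "from h import *;st()"
```

```text
tcp [0.5315 0.1731 0.2633] tip box x,y,z mm [ 0.8 -7.2 90.3] xang -70.67 want -70.85 z [ 0.0023  0.013  -0.9999] F [-0.56  2.72 -0.8 ] 9.5
```

Emit:
{"api": "apply_moves", "payload": {"dp": [[0.03,0,0],[0.02,0,0]], "twist": [[0,0,0],[0,0,0]], "jaw": [255,255]}}

```text
clock: 9.7
tcp_pos: [0.5319, 0.172, 0.2634]
orientation: [-2.555, 1.802, 0.017]
contact_force: [-3.2, 6.5, 0.6]
grip_width: 0.0001
```

```bash
python3 -c "from h import *;st()"
```

```text
tcp [0.5319 0.172  0.2634] tip box x,y,z mm [ 0.8 -7.3 90.4] xang -70.39 want -70.85 z [-3.000e-04  1.850e-02 -9.998e-01] F [-3.18  6.48  0.62] 9.7
```

At the stop (force rising, tip not moving). Back off, raise and check.

Emit:
{"api": "apply_moves", "payload": {"dp": [[-0.08,0,0],[-0.04,0,-0.1],[0,0,-0.4],[0,0,-0.4],[0,0,-0.3],[0,0,0]], "twist": [[0,0,0],[0,0,0],[0,0,0],[0,0,0],[0,0,0],[0,0,0]], "jaw": [255,255,255,255,255,255]}}

```text
clock: 10.3
tcp_pos: [0.5273, 0.1818, 0.4154]
orientation: [-2.557, 1.807, 0.011]
contact_force: [0.3, 0.3, 0.2]
grip_width: 0.0001
```

```bash
python3 - <<'E'
from h import *
st();look('scene','7')
for n in ['side','wrist']:
    f,X=look(n,'7')
    hsv=cv2.cvtColor(f['color'],cv2.COLOR_RGB2HSV);ok=f['z_map']>0
    B=(X[...,0]>.4)&(X[...,0]<.68)&(X[...,1]>.03)&(X[...,1]<.33)&ok
    m=B&(hsv[...,0]>=18)&(hsv[...,0]<=32)&(hsv[...,1]>120)&(hsv[...,2]>50)&(X[...,2]>.067)&(X[...,2]<.085)
    P=X[m];rr=cv2.minAreaRect(P[:,:2].astype(np.float32)*1000);print(n,rr)
    m=B&(X[...,2]>.100)&(X[...,2]<.11)&(hsv[...,2]<90)
    q=(X[m][:,:2]-c0)@np.c_[ex0,ey0]
    if len(q):print('lug',len(q),q.min(0),q.max(0))
E
```

```text
tcp [0.5273 0.1818 0.4154] tip box x,y,z mm [ -0.6   2.4 242.4] xang -70.5 want -70.85 z [ 2.000e-04  1.300e-02 -9.999e-01] F [0.29 0.3  0.18] 10.3
tcp [0.5273 0.1818 0.4154] x [ 0.3338 -0.9426 -0.0122] z [ 2.000e-04  1.300e-02 -9.999e-01] F [0.29 0.3  0.18] 10.3
tcp [0.5267 0.1816 0.4133] x [ 0.3339 -0.9425 -0.0118] z [-0.0023  0.0117 -0.9999] F [ 1.04 -0.8  -0.35] 10.35
side ((528.8741455078125, 180.9615478515625), (133.11819458007812, 204.772216796875), 20.017988204956055)
lug 28 [-0.01776329 -0.02870015] [ 0.01450792 -0.0190541 ]
tcp [0.526  0.1816 0.4109] x [ 0.3341 -0.9424 -0.0117] z [-0.006   0.0102 -0.9999] F [-0.06  0.14 -1.46] 10.4
wrist ((528.951904296875, 181.63623046875), (130.5283966064453, 200.5268096923828), 19.21959686279297)
lug 292 [-0.01651545 -0.02910689] [ 0.01752227 -0.02115828]
```

View pics/wrist7.png

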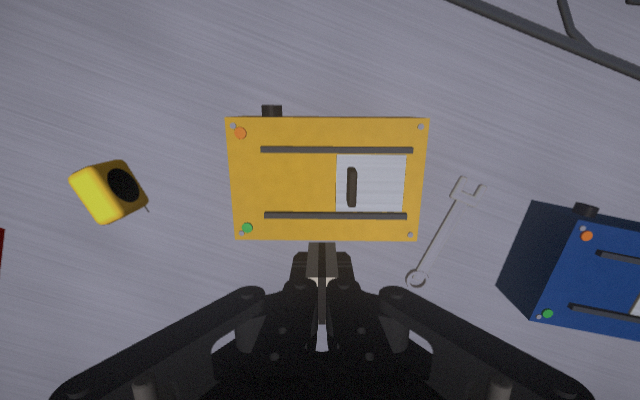

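View pics/side7.png

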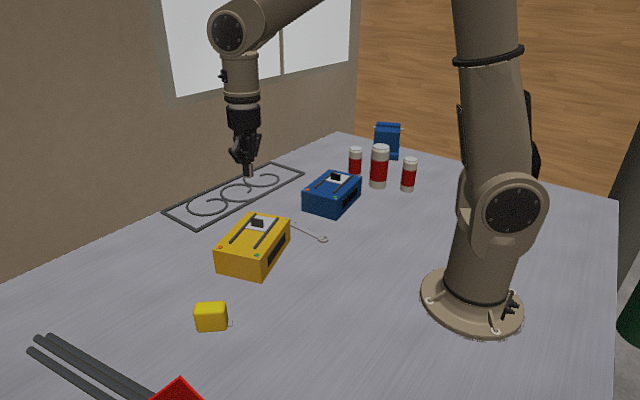

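```bash
python3 -c "from bench import r;print(r.hand_in())"
```

```text
the job is handed in; nothing more can be done
None
```

I did the three steps in order and handed the job in at about 10.4 s of the 51 s. `hand_in` gave no verdict, so this rests on my own measurements.

- **Shutter open:** I pushed the lug with the closed fingertips until the force rose to about 5 N at the stop. The lug then measured at box y of about +39 to +41 mm (fully open is +40).
- **Key press:** I pressed the key to its stop twice. On the first press the wrist force reached about 42 N at the end, mostly vertical at about 41 N. I couldn't be sure that press had lasted 0.1 s, so I pressed again more gently and held it, with the force falling from about 20 to 7 N. The key looked up in the camera view afterwards, before I shut the shutter; I did not measure its height then.
- **Shutter shut:** I pushed it back until the force rose at the stop with no more movement. The lug measured about −25 mm, which is fully shut.

**Final checks:** the yellow box was within about 1 mm of where it started. The side camera read its angle about 1° off, but the wrist camera read it unchanged. The blue box, spanner, spray can and tape measure looked undisturbed in the pictures, though I did not measure them at the end. The gripper was well above everything, touching nothing.

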